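# Show the middle pipe union to the inspection camera

### The arm

A 6-joint arm with a two-finger parallel gripper is mounted at the origin on the work surface. World frame = base frame: x ahead of the robot, y to its left, z up, the work surface at z = 0. Lengths are in m, angles in rad, forces in N, time in s.
With the tool pointing down it reaches from about 0.3 to 0.825 m from the base axis. Payload 5.4 kg.
Tool frame: the origin (TCP) lies midway between the tips of the shut fingers; the grasp point (between the pads) lies 19 mm behind it; z points along the fingers, x is the direction in which the jaws open and shut, and the axes are right-handed (so a half turn about z gives the same grasp; the last joint's range is limited). The gripper opens to 92 mm and grips with 3 to 60 N. Pads are 20 mm wide; open, the fingers measure 128 mm over their backs; the gripper's body (75 mm by 189 mm) begins 69 mm behind the grasp point.
Start: joints at [1.096, 0.158, 1.597, -0, 1.386, -0.21], TCP at [0.15, 0.555, 0.215] pointing down, gripper open.
Joint ranges: [-2.91, 2.91], [-0.94, 2.29], [0.18, 2.7], [-1.29, 4.43], [0.17, 2.64], [-3, 3]. Speed limits (rad/s): [2.57, 2.57, 3.14, 3.14, 3.14, 3.14].

### API

Orientations are given as a unit quaternion [x, y, z, w].
In Python, from plant import ctrl gives the robot as it stands.
- The arm moves only by the tool jog_arm, never from a script. Its argument "moves" is one flat list of numbers, 7 for each row, row after row: the shift along the tool's x, y, z in m, then the turn, a rotation vector about the tool's x, y, z in rad, then the finger opening in m, from 0 to 0.0919. A call has exactly 5 rows; each row shifts and turns the pose as measured when the row begins, along the tool's axes as they then stand; what a row does not reach is not made up. A row lasts 1/8 s, in which the tool goes at most 62.5 mm and 10.7 degrees, less where a joint would pass 70% of its speed; a pose out of reach is approached as far as the arm can. A call is refused whole if a number of a shift passes 0.0625 or a number of a turn 0.188, either way. A call with a gripper value outside its range is refused whole. The fingers move at their own pace and stop on an object; the grip force is fixed at half the most. Time passes only in rows, so rows that do not move let the fingers close, or fill a call up. It gives the time, the measured TCP pose, the force and the opening at its end, in the units of the state.
- ctrl.sense(): the state, without advancing time (a new reading comes with each control period).
- ctrl.camera(name): name is "scene" or "top" or "wrist"; returns a dict with "image" (384x512x3 uint8, blue, green, red), "camera_matrix" (3x3 intrinsics, pixels), "extrinsics" (4x4, takes a point from camera to world coordinates). Camera axes: x right, y up, looking along -z (the intrinsics and any distortion apply to the point x, -y, -z); pixel columns grow to the right and rows downward; lengths in m; the calibration is good to about 2 mm. The wrist camera is an equidistant fisheye: a pixel r from the principal point sees the ray r / f radians off the axis. A picture is of the moment at which its call begins. There is no depth.
- ctrl.finish_job(): hands the job in, once; it reports no verdict.
The state is a dict: "t": time; "q": joint angles; "joint_velocities": joint speeds; "joint_torque": joint torques, N m; "position": TCP position; "tcp_rot": TCP orientation; "ft_force": force on the tool from outside, world axes, zero at the start; "torque": the same for the moment, N m; "grip_width": opening from 0.0 (shut) to 1.0 (fully open).
Only numpy, scipy, OpenCV 4.12 (cv2) and the standard library are available. Lean on these libraries where they do the work, as an engineer would, in place of code of your own. Each camera call takes 0.05 s, during which the arm holds its last target. There are 200 camera calls.

### The job

Pick the middle-sized of the three pipe unions out of the white tray and hold it up in the air at the camera's focus point (120 mm straight ahead of the lens, where the orange-tipped stand-off rod below it ends), turned and tilted so that the tilted camera looks straight through its bore. Do not touch the camera or its stand, and leave the other two unions, the jug cap, the bottle and the tap where they are. Finish while still holding the union there, steady in the gripper: do not put it down or let go.

Things in the scene. Friction and masses are not known exactly. Their poses are not given: they have to be found in the camera images.
- union_middle: The part to show, the middle-sized one: black octagonal plastic pipe union lying on one flat, 35 mm across flats (so 35 mm wide and high), octagonal body 50 mm long, with a round grey spigot 10 mm long and 29 mm in diameter at each end (70 mm long overall), open right through. Origin at its middle, on the bore axis (17.5 mm above the tray floor as it lies); its x axis runs along the bore, both ends alike. About 60 to 110 g.
- union_small: Look-alike, leave alone: black octagonal plastic pipe union lying on one flat, 25 mm across flats (so 25 mm wide and high), octagonal body 50 mm long, with a round grey spigot 10 mm long and 19 mm in diameter at each end (70 mm long overall), open right through. Origin at its middle, on the bore axis (12.5 mm above the tray floor as it lies); its x axis runs along the bore, both ends alike. About 50 g.
- union_large: Look-alike, leave alone: black octagonal plastic pipe union lying on one flat, 45 mm across flats (so 45 mm wide and high), octagonal body 50 mm long, with a round grey spigot 10 mm long and 39 mm in diameter at each end (70 mm long overall), open right through. Origin at its middle, on the bore axis (22.5 mm above the tray floor as it lies); its x axis runs along the bore, both ends alike. About 110 g.
- tray: Fixed white open tray, 140 (x) by 370 (y) by 14 mm high, walls and floor 5 mm thick; origin under its centre, at the level of the bench top. The three unions lie in it side by side along its y axis, about 100 mm apart in any order, their bores roughly along its x axis.
- camera_stand: Camera stand: fixed dark foot plate 120 by 120 by 14 mm, post 18 mm thick, 384 mm high. Origin at the bottom of the post; the camera (grey box 50 by 44 by 44 mm, black lens barrel 38 mm across) hangs 45 mm in front of it and faces the stand's -x. Its height and downward tilt (0.1 to 0.6 rad) differ each time and stay as set: read them from lens and focus.
- lens (a point): Centre of the lens's front glass. Its x axis points backwards along the line of sight (from the focus point to the lens), y is level, z is the camera's own up direction, tilted as the camera is.
- focus (a point): The focus point in the air, 120 mm straight ahead of the lens; same axes as lens (x points from here to the lens). The union's middle belongs here, its bore along this x, either way round. A thin stand-off rod fixed to the camera runs 75 mm below the line of sight (along the camera's own z), parallel to it, and ends in an orange ball 20 mm across right below this point.
- jug_cap: Loose blue jug cap, 90 mm in diameter, 26 mm high, open side up; origin under its centre. Leave alone.
- sample_bottle: Loose clear bottle with blue cap, 50 mm in diameter, 110 mm high; origin under its centre. Leave alone.
- tap: Loose blue jug tap lying flat, about 75 by 71 mm, 24 mm high; origin under its body. Leave alone.
There are look-alikes about, which are no part of the job. Leave any blue or purple look-alike of the union_middle alone.

How it is judged:
By the outcome, as a careful person would: the job done as asked, in the order asked, and still so for the second after the job is handed in, while the arm keeps its last pose, push and grip.
It also fails if it takes over 34 s, if anything falls off the work surface, if the arm or the gripper's body presses on something with over 40 N, if the wrist force passes 120 N, or if a joint passes its speed limit or range.

## Working session

There is one attempt and no reset: what is moved stays moved. The work goes in short steps, Python scripts to look and compute and a tool call to move; the robot and the scene stay as the last step left them, time stands still between calls to the robot, and variables do not carry over. Pictures are saved under pics/ and viewed, about 8 in all and at most 12, crops included, and the job is handed in when it is done.

Besides the shell and the picture viewer there is one more tool, called by a JSON object that holds its "api" and its "payload". jog_arm: Moves the arm, as the interface text tells. Its arguments: {"type":"object","properties":{"moves":{"type":"array","items":{"type":"number"}}},"required":["moves"]}

```bash
mkdir -p pics; ls; cat > h.py <<'E'
import numpy as np, cv2
from plant import ctrl
def snap(n,fn=None):
    c=ctrl.camera(n); np.savez(f'pics/{fn or n}.npz',**{k:np.array(v) for k,v in c.items()}); cv2.imwrite(f'pics/{fn or n}.png',c['image']); return c
def load(fn): return dict(np.load(f'pics/{fn}.npz'))
def ray(c,u,v):
    K=c['camera_matrix'];E=c['extrinsics']
    d=np.array([(u-K[0,2])/K[0,0],-(v-K[1,2])/K[1,1],-1]);d=E[:3,:3]@d
    return E[:3,3],d/np.linalg.norm(d)
def onz(c,u,v,z):
    o,d=ray(c,u,v); return o+d*(z-o[2])/d[2]
def proj(c,p):
    K=c['camera_matrix'];E=c['extrinsics'];q=E[:3,:3].T@(np.asarray(p)-E[:3,3])
    return K[0,2]+K[0,0]*q[0]/-q[2], K[1,2]-K[1,1]*q[1]/-q[2]
def tri(r1,r2):
    (o1,d1),(o2,d2)=r1,r2
    s=np.linalg.lstsq(np.c_[d1,-d2],o2-o1,rcond=None)[0]
    a,b=o1+s[0]*d1,o2+s[1]*d2
    return (a+b)/2,np.linalg.norm(a-b)
E
python3 - <<'E'
from h import *
np.set_printoptions(precision=4,suppress=True)
a=snap('scene');b=snap('top')
for c in(a,b): print(c['camera_matrix'],c['extrinsics'])
cv2.imwrite('pics/both.png',cv2.resize(np.vstack([a['image'],b['image']]),None,fx=.78,fy=.78))
E
```

```text
pics
[[473.8508   0.     249.5933]
 [  0.     473.8508 189.6723]
 [  0.       0.       1.    ]] [[ 0.6374 -0.6511  0.4121  1.2483]
 [ 0.7706  0.5382 -0.3414 -0.5567]
 [ 0.0004  0.5351  0.8448  1.5536]
 [ 0.      0.      0.      1.    ]]
[[368.2472   0.     250.7291]
 [  0.     368.2472 191.9066]
 [  0.       0.       1.    ]] [[ 0.0061  0.9963 -0.0858  0.4973]
 [-1.      0.0066  0.0054 -0.0109]
 [ 0.0059  0.0858  0.9963  1.1234]
 [ 0.      0.      0.      1.    ]]
```

View pics/scene.png

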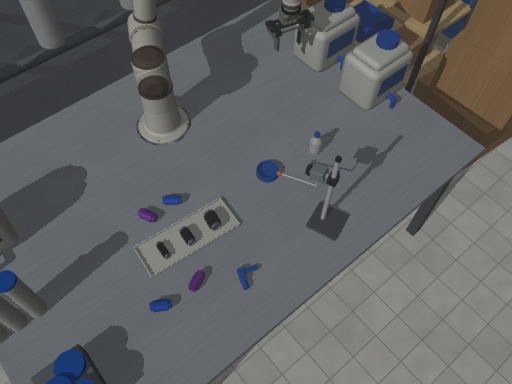

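View pics/top.png

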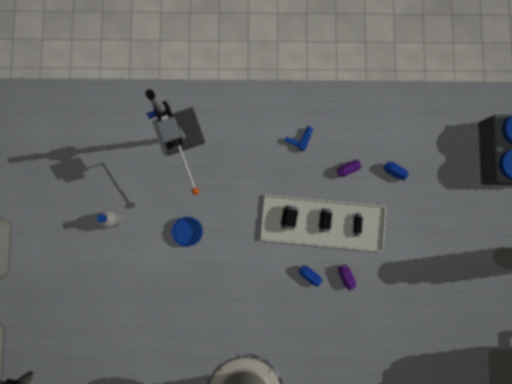

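Candidates (top view): black unions at (289,217), (326,220) and (358,225); blue and purple look-alikes lie outside the tray. By width, the middle one is (326,220). I'll confirm it in a crop and measure the rod.

```bash
python3 - <<'E'
from h import *
np.set_printoptions(precision=4,suppress=True)
s,t=load('scene'),load('top')
def up(im,x0,x1,y0,y1,w,h): return cv2.resize(im[y0:y1,x0:x1],(w,h),interpolation=cv2.INTER_CUBIC)
A=up(t['image'],255,391,190,256,800,388*0+300); 
B=up(s['image'],270,350,150,210,400,300); C=up(t['image'],140,220,85,200,209,300)
D=np.zeros((600,800,3),np.uint8);D[:300]=A;D[300:,:400]=B;D[300:,400:609]=C
cv2.imwrite('pics/crop.png',D)
for n,c,(x0,x1,y0,y1) in (('top',t,(266,380,200,245)),('scene',s,(140,235,205,265))):
    g=c['image'].max(2).copy();m=np.zeros_like(g);m[y0:y1,x0:x1]=(g[y0:y1,x0:x1]<75)*255
    for k in cv2.findContours(m,0,2)[0]:
        if cv2.contourArea(k)>30: print(n,cv2.minAreaRect(k),cv2.contourArea(k))
    hsv=cv2.cvtColor(c['image'],cv2.COLOR_BGR2HSV)
    o=cv2.inRange(hsv,(3,150,120),(18,255,255)); 
    for k in cv2.findContours(o,0,2)[0]:
        if cv2.contourArea(k)>3: print(n,'orange',cv2.minEnclosingCircle(k),cv2.contourArea(k))
# tray mask by brightness
g=t['image'];m=cv2.inRange(cv2.cvtColor(g,cv2.COLOR_BGR2HSV),(0,0,150),(180,70,255));m[:,:240]=0;m[:185]=0;m[265:]=0;m[:,400:]=0
k=max(cv2.findContours(m,0,2)[0],key=cv2.contourArea);R=cv2.minAreaRect(k);print(R)
P=[onz(t,*p,.014)for p in cv2.boxPoints(R)];print(np.array(P));print(np.mean(P,0))
E
```

```text
top ((356.5, 224.5), (21.0, 9.0), 90.0) 151.0
top ((324.4344177246094, 220.22132873535156), (12.312861442565918, 22.271791458129883), 5.19442892074585) 217.5
top ((288.4320068359375, 217.62399291992188), (15.384149551391602, 22.718454360961914), 10.30484676361084) 280.5
top orange ((196.0, 190.60000610351562), 2.6000943183898926) 14.5
scene ((163.3076934814453, 249.96153259277344), (18.027755737304688, 7.21110200881958), 56.30992889404297) 95.5
scene ((187.3845977783203, 235.57688903808594), (18.02775764465332, 9.984603881835938), 56.3099365234375) 132.5
scene ((212.38235473632812, 219.47055053710938), (19.036340713500977, 12.862394332885742), 59.03623962402344) 174.0
scene orange ((278.5, 173.0), 2.061652660369873) 10.0Traceback (most recent call last):
  File "<stdin>", line 19, in <module>
ValueError: max() iterable argument is empty
```

View pics/crop.png

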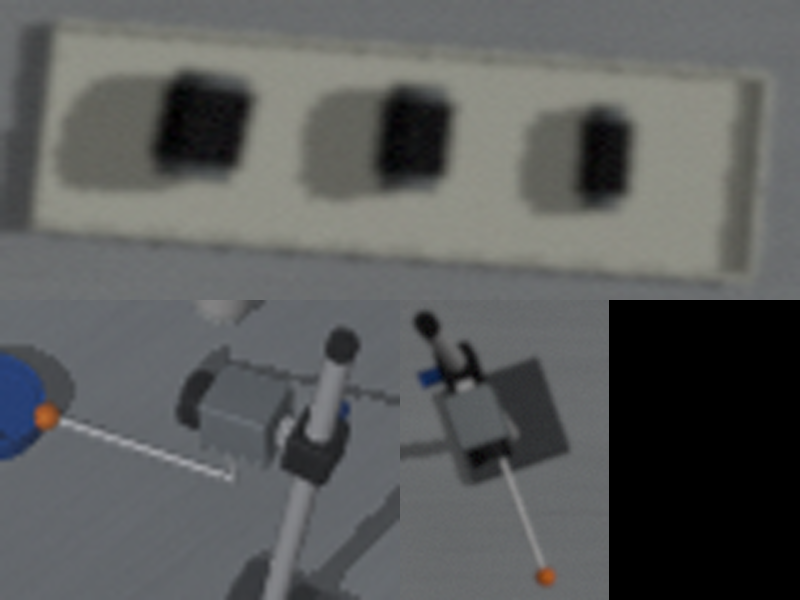

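The crop shows the widths ordered large, middle, small from left to right. The middle union is at top (325,220), scene (187,236). The orange ball is at top (196,191), scene (279,173), and the rod is clear in both views.

```bash
cat > m.py <<'E'
from h import *
np.set_printoptions(precision=4,suppress=True)
s,t=load('scene'),load('top')
def rod(c,a,b):
    g=c['image'].astype(float).max(2);a,b=np.array(a,float),np.array(b,float);d=(b-a)/np.linalg.norm(b-a);n=np.array([-d[1],d[0]])
    L=np.linalg.norm(b-a);pts=[];off=np.arange(-3.5,3.6,.25)
    for k in np.arange(5,L-3,.5):
        p=a+d*k+n*off[:,None]
        v=cv2.remap(g.astype(np.float32),p[:,:1].astype(np.float32),p[:,1:].astype(np.float32),1).ravel()
        w=np.clip(v-np.median(v)-8,0,None)
        if w.sum()>20: pts.append(a+d*k+n*(w@off/w.sum()))
    vx,vy,x,y=cv2.fitLine(np.array(pts,np.float32),cv2.DIST_HUBER,0,.01,.01).ravel()
    r=(np.array(pts)-[x,y])@[-vy,vx];print('rodfit',len(pts),r.std(),[vx,vy,x,y])
    return np.array([x,y]),np.array([vx,vy])
def orange(c):
    o=cv2.inRange(cv2.cvtColor(c['image'],cv2.COLOR_BGR2HSV),(3,110,80),(20,255,255))
    k=max(cv2.findContours(o,0,1)[0],key=cv2.contourArea);m=np.zeros_like(o);cv2.drawContours(m,[k],-1,1,-1)
    ys,xs=np.nonzero(m);return np.array([xs.mean(),ys.mean()])
os_,ot=orange(s),orange(t);print(os_,ot)
B,e=tri(ray(s,*os_),ray(t,*ot));print('ball',B,'gap',e)
N=[]
for c,a,b in((s,os_,(316.4,185.6)),(t,ot,(179.5,146.3))):
    p,d=rod(c,a,b);r1=ray(c,*(p-20*d))[1];r2=ray(c,*(p+20*d))[1];n=np.cross(r1,r2);N.append(n/np.linalg.norm(n))
d=np.cross(*N);d/=np.linalg.norm(d)
# far end in scene
pe,_=tri(ray(s,316.4,185.6),(B,d));print('rod end',pe,np.linalg.norm(pe-B))
if d@(pe-B)<0:d=-d
tilt=np.arcsin(d[2]);yaw=np.arctan2(d[1],d[0]);print('x axis (to lens)',d,'tilt',tilt,'yaw',yaw)
y=np.cross([0,0,1],d);y/=np.linalg.norm(y);z=np.cross(d,y);F=B+.075*z;L=F+.12*d;print('focus',F,'lens',L)
print('lens px',proj(s,L),proj(t,L),'focus px',proj(s,F),proj(t,F))
for n,c,q in(('mid s',s,(187.4,235.6)),('mid t',t,(325,220.3))):print(n,onz(c,*q,.0225))
M,e=tri(ray(s,187.4,235.6),ray(t,325,220.3));print('mid tri',M,e)
for n,q,h in(('L',(288.9,217.6),.0275),('S',(357,224.7),.0175)):print(n,onz(t,*q,h))
P=[onz(t,*q,.014) for q in((263.8,195),(385,206.5),(382,252),(260.5,241))];print('tray',np.array(P),np.linalg.norm(P[1]-P[0]),np.linalg.norm(P[3]-P[0]))
w=P[1]-P[0];print('tray dir',np.degrees(np.arctan2(w[1],w[0])))
for q in ((160.5,112),):pass
np.savez('geo.npz',F=F,d=d,M=M,B=B,L=L)
E
python3 m.py
```

```text
[483.9038  60.2887] [195.3939 190.4848]
ball [0.7597 0.1342 0.8785] gap 0.5235387449868141
rodfit 68 2.026670317018491 [np.float32(0.7990407), np.float32(-0.601277), np.float32(352.37143), np.float32(156.2239)]
rodfit 78 0.06289165932223499 [np.float32(0.34865835), np.float32(0.9372499), np.float32(186.46445), np.float32(165.8534)]
rod end [0.6673 0.1136 0.353 ] 0.5339741818161022
x axis (to lens) [-0.3632 -0.0393 -0.9309] tilt -1.1967818631113936 yaw -3.0337948346241532
focus [0.6903 0.1267 0.9059] lens [0.6467 0.1219 0.7942]
lens px (np.float64(308.40445888905305), np.float64(41.45023051026624)) (np.float64(105.78207912794039), np.float64(60.32284825921673)) focus px (np.float64(329.607092363981), np.float64(9.291993814237031)) (np.float64(32.704395613526), np.float64(-84.59170700560495))
mid s [ 0.5096 -0.2356  0.0225]
mid t [ 0.5086 -0.239   0.0225]
mid tri [ 0.5096 -0.2373  0.0248] 0.003228652323752683
L [ 0.5158 -0.1307  0.0275]
S [ 0.496  -0.3359  0.0175]
tray [[ 0.5838 -0.0564  0.014 ]
 [ 0.5513 -0.4226  0.014 ]
 [ 0.4152 -0.4102  0.014 ]
 [ 0.4457 -0.047   0.014 ]] 0.3676463274244887 0.13833519168194788
tray dir -95.06242134862917
```

Orange was caught on the wood in the scene view, so I'll restrict the search region.

```bash
sed -i "s/    k=max(cv2.findContours(o,0,1)/    o[:,:150]=0;o[:,320:]=0;o[:130]=0;o[210:]=0\n    k=max(cv2.findContours(o,0,1)/" m.py; python3 m.py | grep -v tray
python3 - <<'E'
from h import *
np.set_printoptions(precision=4,suppress=True)
s=ctrl.sense();print(s)
E
```

```text
[278.8421 172.8421] [195.3939 190.4848]
ball [0.5828 0.1287 0.1657] gap 0.0008418044808669613
rodfit 64 0.10158651202713596 [np.float32(0.94838864), np.float32(0.31711033), np.float32(295.21414), np.float32(178.27655)]
rodfit 78 0.06289165932223499 [np.float32(0.34865835), np.float32(0.9372499), np.float32(186.46445), np.float32(165.8534)]
rod end [0.7185 0.1781 0.1961] 0.14757271570092462
x axis (to lens) [0.919  0.3357 0.2067] tilt 0.20816437905124147 yaw 0.3502746848519243
focus [0.5682 0.1234 0.2391] lens [0.6785 0.1637 0.2639]
lens px (np.float64(307.33189125803324), np.float64(168.95767208070654)) (np.float64(175.24216176552932), np.float64(146.25918712420045)) focus px (np.float64(275.8668555787909), np.float64(158.87052575035995)) (np.float64(192.95758532955588), np.float64(193.6967559092486))
mid s [ 0.5096 -0.2356  0.0225]
mid t [ 0.5086 -0.239   0.0225]
mid tri [ 0.5096 -0.2373  0.0248] 0.003228652323752683
L [ 0.5158 -0.1307  0.0275]
S [ 0.496  -0.3359  0.0175]
 [ 0.5513 -0.4226  0.014 ]
 [ 0.4152 -0.4102  0.014 ]
 [ 0.4457 -0.047   0.014 ]] 0.3676463274244887 0.13833519168194788
{'t': 0.1, 'q': array([ 1.0959,  0.159 ,  1.5981, -0.    ,  1.3862, -0.2101]), 'joint_velocities': array([-0.0004, -0.0037, -0.001 , -0.0007,  0.0005, -0.0019]), 'joint_torque': array([  0.0011, -38.6511, -32.2957,   0.0702,   0.034 ,  -0.0001]), 'position': array([0.1503, 0.5544, 0.2137]), 'tcp_rot': array([ 0.7943,  0.6076, -0.0008,  0.0004]), 'ft_force': array([ 0.4215, -0.2462, -0.3419]), 'torque': array([0.0219, 0.015 , 0.0459]), 'grip_width': 1.000768190082639}
```

```bash
cat > plan.py <<'E'
from h import *
from scipy.spatial.transform import Rotation as R
np.set_printoptions(precision=4,suppress=True)
def plan(p,Rt,n):
    s=ctrl.sense();p0=np.array(s['position']);R0=R.from_quat(s['tcp_rot'])
    rv=(R0.inv()*Rt).as_rotvec()
    print('now',s['t'],p0,'rot left deg',np.degrees(rv),'F',s['ft_force'],'w',s['grip_width'],'q',s['q'])
    dp=(np.asarray(p)-p0)/n
    for k in range(n):
        Rk=R0*R.from_rotvec(rv*k/n)
        print(np.round(Rk.inv().apply(dp),4).tolist(),np.round(rv/n,3).tolist())
def axes(bore,upv):  # tool y along -/+bore s.t. z=-up
    z=-np.array(upv);y=np.array(bore);x=np.cross(y,z);return R.from_matrix(np.c_[x,y,z])
def flat(yaw):  # bore direction yaw
    return axes([np.cos(yaw),np.sin(yaw),0],[0,0,1])
E
python3 -c "
from plan import *
s=ctrl.sense();print(R.from_quat(s['tcp_rot']).as_matrix())
plan([.509,-.237,.2],flat(np.radians(-5)),15)"
```

```text
[[ 0.2617  0.9651 -0.0008]
 [ 0.9651 -0.2617 -0.0015]
 [-0.0017 -0.0004 -1.    ]]
now 0.1 [0.1503 0.5544 0.2137] rot left deg [ -0.0285   0.0934 -10.1726] F [ 0.4215 -0.2462 -0.3419] w 1.000768190082639 q [ 1.0959  0.159   1.5981 -0.      1.3862 -0.2101]
[-0.0447, 0.0369, 0.001] [-0.0, 0.0, -0.012]
[-0.0451, 0.0364, 0.001] [-0.0, 0.0, -0.012]
[-0.0455, 0.0358, 0.001] [-0.0, 0.0, -0.012]
[-0.0459, 0.0353, 0.001] [-0.0, 0.0, -0.012]
[-0.0464, 0.0347, 0.001] [-0.0, 0.0, -0.012]
[-0.0468, 0.0342, 0.001] [-0.0, 0.0, -0.012]
[-0.0472, 0.0336, 0.001] [-0.0, 0.0, -0.012]
[-0.0476, 0.0331, 0.0009] [-0.0, 0.0, -0.012]
[-0.048, 0.0325, 0.0009] [-0.0, 0.0, -0.012]
[-0.0483, 0.0319, 0.0009] [-0.0, 0.0, -0.012]
[-0.0487, 0.0314, 0.0009] [-0.0, 0.0, -0.012]
[-0.0491, 0.0308, 0.0009] [-0.0, 0.0, -0.012]
[-0.0494, 0.0302, 0.0009] [-0.0, 0.0, -0.012]
[-0.0498, 0.0296, 0.0009] [-0.0, 0.0, -0.012]
[-0.0501, 0.029, 0.0009] [-0.0, 0.0, -0.012]
```

{"api": "jog_arm", "payload": {"moves": [-0.045,0.037,0,0,0,-0.012,0.065,-0.045,0.036,0,0,0,-0.012,0.065,-0.046,0.036,0,0,0,-0.012,0.065,-0.046,0.035,0,0,0,-0.012,0.065,-0.046,0.035,0,0,0,-0.012,0.065]}}

```text
t: 0.72
position: [0.271, 0.2848, 0.2112]
tcp_rot: [0.773, 0.635, -0.002, 0.001]
ft_force: [1.2, -0.4, 0.0]
grip_width: 0.712
```

{"api": "jog_arm", "payload": {"moves": [-0.047,0.034,0,0,0,-0.012,0.065,-0.047,0.034,0,0,0,-0.012,0.065,-0.048,0.033,0,0,0,-0.012,0.065,-0.048,0.033,0,0,0,-0.012,0.065,-0.048,0.032,0,0,0,-0.012,0.065]}}

```text
t: 1.35
position: [0.3958, 0.0132, 0.2115]
tcp_rot: [0.752, 0.659, -0.001, 0.002]
ft_force: [0.4, 0.6, 0.2]
grip_width: 0.707
```

{"api": "jog_arm", "payload": {"moves": [-0.049,0.031,0,0,0,-0.012,0.065,-0.049,0.031,0,0,0,-0.012,0.065,-0.049,0.03,0,0,0,-0.012,0.065,-0.05,0.03,0,0,0,-0.012,0.065,-0.05,0.029,0,0,0,-0.012,0.065]}}

```text
t: 1.98
position: [0.5207, -0.2584, 0.2107]
tcp_rot: [0.733, 0.681, -0.001, 0.001]
ft_force: [1.5, 0.0, 0.6]
grip_width: 0.707
```

```bash
python3 -c "
from plan import *
plan([.509,-.237,.2],flat(np.radians(-5)),5)"
```

```text
now 1.975 [ 0.5207 -0.2584  0.2107] rot left deg [-0.017   0.1155  0.7738] F [1.4616 0.0097 0.5761] w 0.707245498315414 q [-0.6674  0.1768  1.5839 -0.0019  1.38   -2.164 ]
[0.0041, -0.0026, 0.0021] [-0.0, 0.0, 0.003]
[0.0041, -0.0027, 0.0021] [-0.0, 0.0, 0.003]
[0.0041, -0.0027, 0.0021] [-0.0, 0.0, 0.003]
[0.0041, -0.0027, 0.0021] [-0.0, 0.0, 0.003]
[0.0041, -0.0027, 0.0021] [-0.0, 0.0, 0.003]
```

{"api": "jog_arm", "payload": {"moves": [0.01,-0.006,0.02,0,0,0.007,0.065,0.01,-0.006,0.02,0,0,0.007,0.065,0,0,0.01,0,0,0,0.065,0,0,0,0,0,0,0.065,0,0,0,0,0,0,0.065]}}

```text
t: 2.6
position: [0.5106, -0.2419, 0.1573]
tcp_rot: [0.739, 0.674, -0.001, -0.001]
ft_force: [-1.1, 0.7, 0.5]
grip_width: 0.705
```

```bash
python3 -c "
from plan import *
c=snap('wrist','w1');print(c['camera_matrix'],c['extrinsics'],c.keys())
plan([.509,-.237,.06],flat(np.radians(-5)),5)"
```

```text
[[297.3186   0.     256.0966]
 [  0.     297.3186 194.811 ]
 [  0.       0.       1.    ]] [[ 0.0921 -0.9681 -0.233   0.4456]
 [ 0.9957  0.0893  0.0227 -0.2343]
 [-0.0012 -0.2341  0.9722  0.327 ]
 [ 0.      0.      0.      1.    ]] dict_keys(['image', 'camera_matrix', 'extrinsics'])
now 2.65 [ 0.5106 -0.2419  0.1573] rot left deg [-0.1374  0.0766 -0.3164] F [-0.07    0.8159  0.842 ] w 0.7073594248617908 q [-0.6549  0.1837  1.6847 -0.0025  1.2746 -2.1322]
[0.001, -0.0004, 0.0195] [-0.0, 0.0, -0.001]
[0.001, -0.0004, 0.0195] [-0.0, 0.0, -0.001]
[0.001, -0.0004, 0.0195] [-0.0, 0.0, -0.001]
[0.001, -0.0004, 0.0195] [-0.0, 0.0, -0.001]
[0.001, -0.0004, 0.0195] [-0.0, 0.0, -0.001]
```

View pics/w1.png

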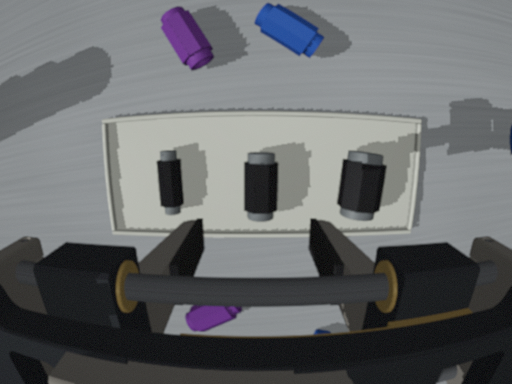

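The wrist view shows the tray with small (171,182), middle (261,187) and large (361,185) between the fingers. The union between the jaws is the middle one.

```bash
cat > w.py <<'E'
from h import *
np.set_printoptions(precision=4,suppress=True)
def wz(c,u,v,z):
    K=c['camera_matrix'];E=c['extrinsics'];x,y=u-K[0,2],v-K[1,2];r=np.hypot(x,y);th=r/K[0,0]
    d=E[:3,:3]@np.array([x/r*np.sin(th),-y/r*np.sin(th),-np.cos(th)]);o=E[:3,3];return o+d*(z-o[2])/d[2]
if __name__=='__main__':
    c=load('w1');g=c['image'].astype(float).mean(2);m=(g<130).astype(np.uint8)
    print(g[180,235:290].astype(int));print(g[145:230,261].astype(int))
    P=[]
    for v in range(166,208):
        def cross(u0,st):
            u=u0
            while g[v,u]<110:u+=st
            a,b=g[v,u-st],g[v,u];return u-st+st*(110-a)/(b-a)
        l,r=cross(261,-1),cross(261,1);a,b=wz(c,l,v,.0225),wz(c,r,v,.0225);P.append([*((a+b)/2),np.linalg.norm(a-b)])
    P=np.array(P);f=np.polyfit(P[:,0],P[:,1],1);print('yaw',np.degrees(np.arctan(f[0])),'resid',(np.polyval(f,P[:,0])-P[:,1]).std(),'width',P[:,3].mean(),'y at .509',np.polyval(f,.509))
E
python3 w.py
```

```text
[180 180 180 179 180 180 180 177 156 105  50  28  28  34  30  32  33  28
  36  33  30  31  30  29  32  33  31  30  31  32  34  32  32  21  19  16
  16   8  19  17  17  27  63 107 128 134 132 133 133 135 132 133 133 133
 133]
[182 181 181 176 165 144 120  92  80  94 111 115 111 111 110 109 105  94
  79  56  37  31  34  31  31  31  30  33  31  35  27  34  33  28  31  31
  32  27  30  35  29  29  30  29  30  33  27  31  31  28  32  32  29  30
  30  32  33  31  30  31  29  30  32  27  32  33  27  33  66  94 104 106
 103 104 102 107 132 166 177 179 179 178 179 177 164]
yaw -5.774007889288023 resid 5.489811619650151e-05 width 0.03564381428716458 y at .509 -0.23545030558358843
```

```bash
python3 -c "
from w import *;c=load('w1')
print('far body',wz(c,261,163.5,.04),'near body (z .04)',wz(c,261,212.5,.04),'far spigot',wz(c,261,151,.037),wz(c,261,221.3,.037))
from plan import *
plan([.508,-.2355,.06],flat(np.radians(-5.8)),3)"
```

```text
far body [ 0.4837 -0.2334  0.04  ] near body (z .04) [ 0.5331 -0.2378  0.04  ] far spigot [ 0.4718 -0.2323  0.037 ] [ 0.5435 -0.2387  0.037 ]
now 2.65 [ 0.5106 -0.2419  0.1573] rot left deg [-0.1368  0.0775  0.4836] F [-0.07    0.8159  0.842 ] w 0.7073594248617908 q [-0.6549  0.1837  1.6847 -0.0025  1.2746 -2.1322]
[0.0021, -0.001, 0.0324] [-0.001, 0.0, 0.003]
[0.0021, -0.001, 0.0324] [-0.001, 0.0, 0.003]
[0.0021, -0.001, 0.0324] [-0.001, 0.0, 0.003]
```

{"api": "jog_arm", "payload": {"moves": [0.003,-0.001,0.03,0,0,0.004,0.065,0.002,-0.001,0.03,0,0,0.004,0.065,0,0,0.025,0,0,0,0.065,0,0,0,0,0,0,0.065,0,0,0,0,0,0,0.065]}}

```text
t: 3.28
position: [0.5131, -0.2399, 0.0766]
tcp_rot: [0.742, 0.671, -0.0, 0.005]
ft_force: [-0.2, -0.1, -0.6]
grip_width: 0.706
```

```bash
python3 -c "
from plan import *
plan([.508,-.2355,.010],flat(np.radians(-5.8)),3)"
```

```text
now 3.275 [ 0.5131 -0.2399  0.0766] rot left deg [0.4314 0.4313 0.0407] F [-0.1584 -0.0845 -0.6352] w 0.7059630947729356 q [-0.6492  0.2754  1.7494 -0.0028  1.1064 -2.1182]
[0.0015, -0.002, 0.0222] [0.003, 0.003, 0.0]
[0.0014, -0.002, 0.0222] [0.003, 0.003, 0.0]
[0.0013, -0.0019, 0.0222] [0.003, 0.003, 0.0]
```

{"api": "jog_arm", "payload": {"moves": [0.004,-0.005,0.015,0.004,0.004,0,0.065,0.002,-0.002,0.015,0.004,0.004,0,0.065,0,0,0.012,0,0,0,0.065,0,0,0,0,0,0,0.065,0,0,0,0,0,0,0.065]}}

```text
t: 3.9
position: [0.5077, -0.2338, 0.0337]
tcp_rot: [0.742, 0.671, 0.0, 0.001]
ft_force: [-0.1, 0.4, 0.2]
grip_width: 0.706
```

```bash
python3 -c "
from plan import *
plan([.508,-.2355,.010],flat(np.radians(-5.8)),3)"
```

```text
now 3.9 [ 0.5077 -0.2338  0.0337] rot left deg [0.0996 0.0389 0.0452] F [-0.0972  0.3773  0.2159] w 0.7055717993031647 q [-0.648   0.3282  1.7816  0.0004  1.03   -2.1186]
[-0.0005, 0.0002, 0.0079] [0.001, 0.0, 0.0]
[-0.0005, 0.0002, 0.0079] [0.001, 0.0, 0.0]
[-0.0005, 0.0002, 0.0079] [0.001, 0.0, 0.0]
```

{"api": "jog_arm", "payload": {"moves": [-0.001,0,0.01,0.001,0,0,0.065,-0.001,0,0.01,0,0,0,0.065,0,0,0.003,0,0,0,0.065,0,0,0,0,0,0,0.065,0,0,0,0,0,0,0.065]}}

```text
t: 4.53
position: [0.5079, -0.2364, 0.0095]
tcp_rot: [0.742, 0.671, 0.0, 0.001]
ft_force: [0.6, -0.5, 0.1]
grip_width: 0.705
```

```bash
python3 -c "
from plan import *
plan([.508,-.2355,.010],flat(np.radians(-5.8)),1)"
```

```text
now 4.525 [ 0.5079 -0.2364  0.0095] rot left deg [0.0889 0.0707 0.0372] F [ 0.6101 -0.5089  0.1316] w 0.7054816618660187 q [-0.6512  0.371   1.7835 -0.0003  0.9852 -2.1213]
[0.0009, -0.0, -0.0005] [0.002, 0.001, 0.001]
```

Close the fingers, wait, then lift in small steps.

{"api": "jog_arm", "payload": {"moves": [0,0,0,0,0,0,0.02,0,0,0,0,0,0,0.02,0,0,0,0,0,0,0.02,0,0,0,0,0,0,0.02,0,0,0,0,0,0,0.02]}}

```text
t: 5.15
position: [0.5084, -0.2367, 0.0102]
tcp_rot: [0.742, 0.671, 0.0, 0.002]
ft_force: [-0.3, -0.8, -0.3]
grip_width: 0.378
```

```bash
python3 -c "
from plan import *
plan([.508,-.2355,.14],flat(np.radians(-5.8)),5)"
```

```text
now 5.15 [ 0.5084 -0.2367  0.0102] rot left deg [0.1567 0.1141 0.0477] F [-0.2899 -0.7558 -0.2801] w 0.3776752012946109 q [-0.6511  0.37    1.7831 -0.0003  0.9851 -2.1213]
[0.0002, -0.0, -0.026] [0.001, 0.0, 0.0]
[0.0002, -0.0, -0.026] [0.001, 0.0, 0.0]
[0.0002, -0.0001, -0.026] [0.001, 0.0, 0.0]
[0.0002, -0.0001, -0.026] [0.001, 0.0, 0.0]
[0.0002, -0.0001, -0.026] [0.001, 0.0, 0.0]
```

{"api": "jog_arm", "payload": {"moves": [0,0,-0.015,0,0,0,0,0,0,-0.025,0,0,0,0,0,0,-0.035,0,0,0,0,0,0,-0.035,0,0,0,0,0,0,-0.015,0,0,0,0]}}

```text
t: 5.78
position: [0.5071, -0.2356, 0.1405]
tcp_rot: [0.742, 0.671, -0.0, 0.0]
ft_force: [0.1, -0.2, -2.0]
grip_width: 0.377
```

```bash
cat > tgt.py <<'E'
from plan import *
import sys
g=np.load('geo.npz');F,d=g['F'],g['d'];y=np.cross([0,0,1],d);y/=np.linalg.norm(y);z=np.cross(d,y)
T=axes(d,z)
off=np.array([float(v) for v in sys.argv[2:5]]) if len(sys.argv)>2 else np.array([0,0,-.0125])  # union centre in tool frame
print('target',F-T.apply(off),T.as_quat())
plan(F-T.apply(off),T,int(sys.argv[1]))
E
python3 tgt.py 10
```

```text
target [0.5707 0.1243 0.2269] [0.57   0.8151 0.0851 0.0595]
now 5.775 [ 0.5071 -0.2356  0.1405] rot left deg [-11.695    2.7306 -25.7248] F [ 0.1075 -0.2193 -2.0469] w 0.377371442128571 q [-0.651   0.1847  1.7187 -0.0002  1.2373 -2.1213]
[0.0364, 0.0027, -0.0087] [-0.02, 0.005, -0.045]
[0.0363, 0.0045, -0.0084] [-0.02, 0.005, -0.045]
[0.0361, 0.0063, -0.0081] [-0.02, 0.005, -0.045]
[0.0358, 0.0081, -0.0078] [-0.02, 0.005, -0.045]
[0.0355, 0.0099, -0.0075] [-0.02, 0.005, -0.045]
[0.035, 0.0116, -0.0071] [-0.02, 0.005, -0.045]
[0.0345, 0.0133, -0.0067] [-0.02, 0.005, -0.045]
[0.0339, 0.015, -0.0062] [-0.02, 0.005, -0.045]
[0.0332, 0.0166, -0.0057] [-0.02, 0.005, -0.045]
[0.0324, 0.0182, -0.0052] [-0.02, 0.005, -0.045]
```

{"api": "jog_arm", "payload": {"moves": [0.03,0.003,-0.014,-0.02,0.005,-0.045,0,0.034,0.004,-0.014,-0.02,0.005,-0.045,0,0.034,0.006,-0.012,-0.02,0.005,-0.045,0,0.034,0.008,-0.01,-0.02,0.005,-0.045,0,0.03,0.009,-0.006,-0.02,0.005,-0.045,0]}}

```text
t: 6.4
position: [0.5359, -0.0706, 0.2008]
tcp_rot: [0.659, 0.75, 0.044, 0.029]
ft_force: [-0.1, -0.2, -1.3]
grip_width: 0.378
```

```bash
python3 tgt.py 5
```

```text
target [0.5707 0.1243 0.2269] [0.57   0.8151 0.0851 0.0595]
now 6.4 [ 0.5359 -0.0706  0.2008] rot left deg [ -5.8357   1.2111 -12.6596] F [-0.1022 -0.1624 -1.2503] w 0.37793302713282867 q [-0.3938 -0.0004  1.7967  0.0669  1.2622 -2.1103]
[0.0378, 0.0123, -0.0034] [-0.02, 0.004, -0.044]
[0.0373, 0.014, -0.003] [-0.02, 0.004, -0.044]
[0.0366, 0.0157, -0.0025] [-0.02, 0.004, -0.044]
[0.0359, 0.0174, -0.0021] [-0.02, 0.004, -0.044]
[0.0351, 0.019, -0.0015] [-0.02, 0.004, -0.044]
```

{"api": "jog_arm", "payload": {"moves": [0.037,0.012,-0.006,-0.02,0.004,-0.044,0,0.037,0.014,-0.006,-0.02,0.004,-0.044,0,0.036,0.015,-0.003,-0.02,0.004,-0.044,0,0.03,0.015,-0.002,-0.02,0.004,-0.044,0,0.014,0.008,0,-0.01,0.002,-0.022,0]}}

```text
t: 7.02
position: [0.5627, 0.0992, 0.2277]
tcp_rot: [0.577, 0.811, 0.08, 0.055]
ft_force: [-0.6, -0.5, -1.3]
grip_width: 0.377
```

```bash
python3 tgt.py 1
```

```text
target [0.5707 0.1243 0.2269] [0.57   0.8151 0.0851 0.0595]
now 7.025 [0.5627 0.0992 0.2277] rot left deg [-0.7407 -0.01   -0.8927] F [-0.5721 -0.545  -1.2762] w 0.3767314558077211 q [-0.0844 -0.0167  1.7677  0.0875  1.2144 -2.0132]
[0.021, 0.0153, 0.0039] [-0.013, -0.0, -0.016]
```

{"api": "jog_arm", "payload": {"moves": [0.013,0.009,0.002,-0.006,0,-0.008,0,0.006,0.004,0.001,-0.005,0,-0.006,0,0,0,0,0,0,0,0,0,0,0,0,0,0,0,0,0,0,0,0,0,0]}}

```text
t: 7.65
position: [0.5688, 0.1208, 0.2257]
tcp_rot: [0.571, 0.814, 0.083, 0.058]
ft_force: [0.2, -0.1, -1.3]
grip_width: 0.38
```

```bash
python3 tgt.py 1; python3 -c "
from h import *
a=snap('scene','s2');b=snap('top','t2');c=snap('wrist','w2');print(np.array(c['extrinsics']).round(4))
u=lambda im,x0,x1,y0,y1:cv2.resize(im[y0:y1,x0:x1],(400,300),interpolation=cv2.INTER_CUBIC)
D=np.vstack([np.hstack([u(a['image'],250,350,125,200),u(b['image'],140,240,130,205)]),np.zeros((300,800,3),np.uint8)])
D[300:,:400]=cv2.resize(c['image'],(400,300))
cv2.imwrite('pics/d2.png',D)"
```

```text
target [0.5707 0.1243 0.2269] [0.57   0.8151 0.0851 0.0595]
now 7.65 [0.5688 0.1208 0.2257] rot left deg [-0.2759  0.0303 -0.1807] F [ 0.1972 -0.1243 -1.2717] w 0.3797826361955352 q [-0.042   0.0043  1.7518  0.0825  1.1982 -1.9827]
[0.0026, 0.0031, -0.0005] [-0.005, 0.001, -0.003]
[[-3.407e-01 -8.497e-01 -4.025e-01  4.760e-01]
 [ 9.402e-01 -3.080e-01 -1.457e-01  8.860e-02]
 [-2.000e-04 -4.280e-01  9.038e-01  3.786e-01]
 [ 0.000e+00  0.000e+00  0.000e+00  1.000e+00]]
```

View pics/d2.png

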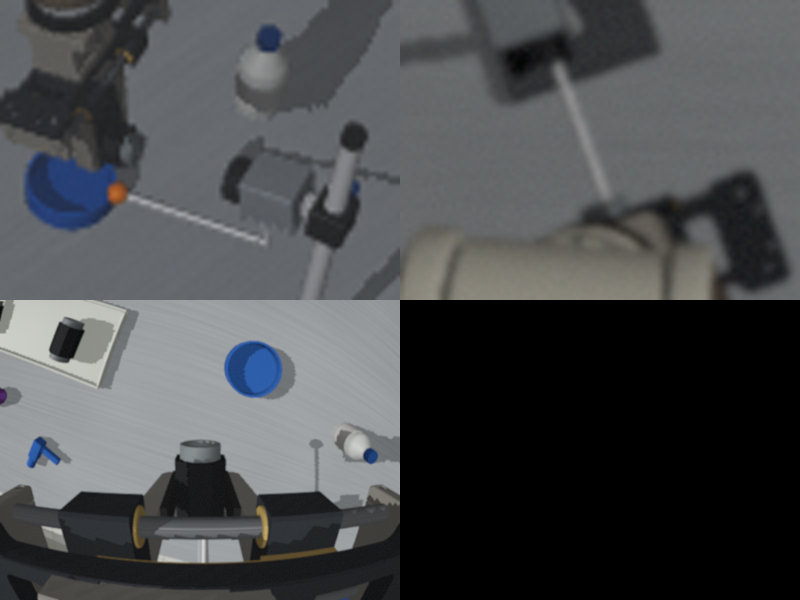

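The union is held straight; the wrist view shows its near spigot at about (256,185) of the full image, the rod behind it, and the other items undisturbed. Next is a close check of its pose in the hand.

```bash
cat > chk.py <<'E'
from plan import *
import sys
fn=sys.argv[1];c=load(fn);im=c['image'].copy();K=c['camera_matrix'];E=c['extrinsics']
def wp(p):
    q=E[:3,:3].T@(np.asarray(p)-E[:3,3]);r=np.hypot(q[0],q[1]);th=np.arctan2(r,-q[2]);return np.array([K[0,2]+K[0,0]*th*q[0]/r,K[1,2]-K[0,0]*th*q[1]/r])
s=ctrl.sense();Rt=R.from_quat(s['tcp_rot']);P=np.array(s['position'])
tp=lambda v:P+Rt.apply(v)
x0,y0,S=190,165,5
big=cv2.resize(im[y0:y0+115,x0:x0+140],None,fx=S,fy=S,interpolation=cv2.INTER_CUBIC)
def mark(p,col):
    u=wp(p);cv2.circle(big,tuple(int(v) for v in ((u-[x0,y0]+.5)*S)),3,col,-1);return u
cz=-.0125
for a in np.linspace(0,2*np.pi,24,endpoint=False): mark(tp([.0145*np.sin(a),-.035,cz-.0145*np.cos(a)]),(0,255,0))
for a in (-1,1):
    for k in(-.025,.025): mark(tp([a*.00725,k,cz-.0175]),(0,0,255));mark(tp([a*.0175,k,cz-.00725]),(0,255,255))
g=np.load('geo.npz');print('rod ball',wp(g['B']))
for k in (.05,.08,.1,.12,.14): print('rod',wp(g['B']+k*g['d']),'lens',wp(g['L']))
cv2.imwrite(f'pics/chk_{fn}.png',big)
E
python3 chk.py w2; python3 -c "
from h import *
g=load('w2')['image'].astype(int).max(2)
for v in range(310,384,8): print(v,g[v,235:285].tolist())"
```

```text
rod ball [257.7432 209.5492]
rod [257.7836 264.7725] lens [258.1617 385.2138]
rod [257.7895 293.7649] lens [258.1617 385.2138]
rod [257.7879 311.3107] lens [258.1617 385.2138]
rod [257.7828 327.4783] lens [258.1617 385.2138]
rod [257.7751 342.3393] lens [258.1617 385.2138]
310 [162, 163, 163, 165, 164, 165, 165, 165, 165, 164, 165, 165, 165, 164, 163, 163, 163, 165, 171, 176, 172, 166, 171, 194, 209, 210, 197, 174, 144, 116, 114, 135, 158, 163, 164, 162, 165, 164, 165, 166, 165, 165, 165, 164, 165, 165, 166, 166, 166, 166]
318 [162, 161, 161, 162, 164, 162, 164, 163, 165, 164, 165, 165, 165, 165, 165, 164, 163, 168, 175, 176, 171, 165, 170, 194, 209, 208, 194, 170, 142, 117, 111, 132, 158, 166, 165, 165, 166, 165, 164, 164, 165, 165, 164, 165, 164, 163, 164, 164, 164, 163]
326 [162, 160, 160, 161, 160, 162, 161, 159, 160, 160, 161, 161, 162, 163, 163, 162, 163, 167, 175, 176, 172, 164, 171, 193, 209, 207, 192, 167, 138, 115, 108, 125, 147, 160, 164, 164, 164, 163, 164, 165, 166, 167, 165, 166, 165, 167, 166, 166, 164, 163]
334 [175, 171, 168, 167, 164, 163, 163, 161, 162, 162, 162, 1
[... 723 characters left out ...]
, 29, 32, 23, 28, 27, 28, 31, 30, 26, 27, 31, 31, 27, 27, 25, 31, 26, 29, 34, 28, 27]
366 [26, 24, 30, 28, 28, 27, 30, 30, 29, 34, 30, 29, 29, 33, 29, 26, 30, 30, 32, 28, 23, 28, 30, 30, 28, 29, 26, 25, 33, 29, 27, 29, 26, 29, 28, 30, 31, 29, 26, 29, 33, 28, 28, 28, 30, 29, 31, 30, 35, 30]
374 [75, 72, 72, 74, 75, 73, 72, 74, 74, 74, 73, 73, 73, 73, 74, 74, 74, 74, 76, 74, 72, 69, 74, 73, 73, 74, 72, 73, 74, 72, 74, 76, 74, 73, 72, 72, 74, 71, 73, 71, 74, 75, 73, 73, 74, 72, 72, 73, 72, 73]
382 [77, 74, 73, 73, 74, 75, 74, 72, 72, 74, 72, 72, 72, 73, 73, 72, 74, 71, 74, 72, 73, 72, 73, 76, 78, 77, 77, 77, 77, 76, 79, 75, 78, 77, 77, 76, 77, 79, 80, 78, 75, 75, 75, 71, 74, 72, 72, 73, 73, 72]
```

View pics/chk_w2.png

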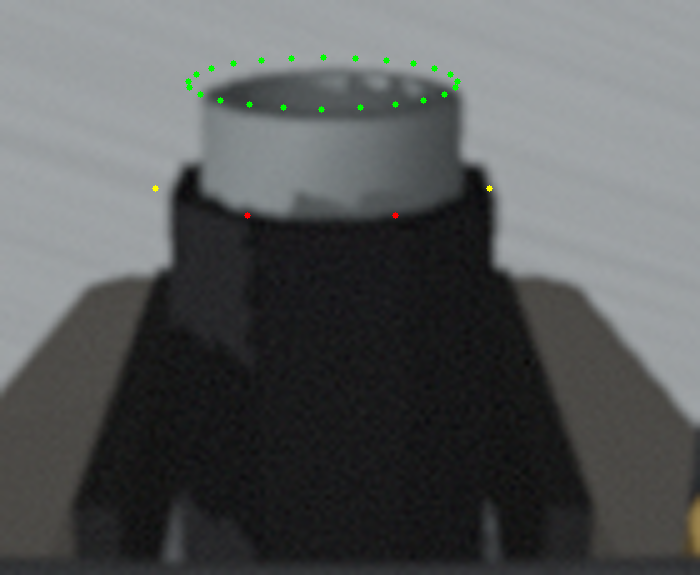

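{"api": "jog_arm", "payload": {"moves": [0.002,0.003,0,-0.005,0,-0.003,0,0.001,0.001,0,0,0,0,0,0,0,0,0,0,0,0,0,0,0,0,0,0,0,0,0,0,0,0,0,0]}}

```text
t: 8.43
position: [0.5717, 0.1254, 0.2268]
tcp_rot: [0.57, 0.815, 0.085, 0.06]
ft_force: [0.2, 0.4, -0.8]
grip_width: 0.376
```

```bash
python3 tgt.py 1; cat > fit.py <<'E'
from h import *
from plan import *
from scipy.optimize import least_squares
import sys
c=load(sys.argv[1]);K=c['camera_matrix'];E=c['extrinsics'];g=c['image'].astype(float).mean(2)
s=ctrl.sense();Rt=R.from_quat(s['tcp_rot']);P=np.array(s['position'])
def wp(p):
    q=(np.asarray(p)-E[:3,3])@E[:3,:3];r=np.hypot(q[...,0],q[...,1]);th=np.arctan2(r,-q[...,2]);return np.stack([K[0,2]+K[0,0]*th*q[...,0]/r,K[1,2]-K[0,0]*th*q[...,1]/r],-1)
def edge(v,u0,u1):   # strongest gradient in row v
    d=np.abs(np.diff(cv2.GaussianBlur(g,(0,0),.8)[v,u0:u1]));k=int(d.argmax());k=min(max(k,1),len(d)-2)
    a,b,e=d[k-1:k+2];return u0+k+.5+.5*(a-e)/(a-2*b+e+1e-9)
for v in range(184,212,2): print(v,'spig/body L,R',round(edge(v,215,245),2),round(edge(v,268,300),2))
print('col',[(u,np.round(g[172:215,u]).astype(int).tolist()) for u in (248,256,264)])
E
python3 - <<'E'
from h import *
c=snap('wrist','w3');snap('scene','s3');snap('top','t3')
im=c['image'];cv2.imwrite('pics/rod3.png',cv2.resize(im[295:345,215:305],None,fx=7,fy=7,interpolation=cv2.INTER_CUBIC))
E
python3 fit.py w3
```

```text
target [0.5707 0.1243 0.2269] [0.57   0.8151 0.0851 0.0595]
now 8.425 [0.5717 0.1254 0.2268] rot left deg [0.0568 0.0319 0.0148] F [ 0.1551  0.4084 -0.764 ] w 0.3763274942485097 q [-0.034   0.0089  1.7457  0.0833  1.1937 -1.9785]
[-0.0007, -0.0014, -0.0003] [0.001, 0.001, 0.0]
184 spig/body L,R 230.62 281.57
186 spig/body L,R 230.05 281.85
188 spig/body L,R 229.7 281.91
190 spig/body L,R 229.74 281.87
192 spig/body L,R 229.78 281.69
194 spig/body L,R 229.52 281.61
196 spig/body L,R 228.85 281.79
198 spig/body L,R 225.67 286.48
200 spig/body L,R 225.37 286.82
202 spig/body L,R 224.42 287.51
204 spig/body L,R 223.89 288.24
206 spig/body L,R 223.62 288.47
208 spig/body L,R 223.59 288.46
210 spig/body L,R 223.6 288.43
col [(248, [162, 162, 161, 161, 160, 157, 143, 113, 85, 79, 81, 81, 81, 82, 81, 77, 95, 126, 139, 142, 143, 140, 142, 141, 140, 139, 137, 138, 138, 137, 135, 137, 136, 134, 129, 115, 81, 42, 18, 28, 28, 27, 24]), (256, [162, 161, 161, 163, 163, 157, 136, 106, 88, 89, 89, 88, 89, 87, 86, 82, 89, 116, 128, 129, 128, 128, 128, 127, 126, 125, 124, 124, 122, 124, 122, 120, 118, 110, 98, 83, 61, 36, 21, 21, 27, 26, 26]), (264, [159, 162, 163, 163, 161, 159, 145, 123, 125, 130, 114, 93, 84, 83, 82, 75, 84, 101, 110, 113, 113, 112, 110, 111, 110, 110, 107, 109, 108, 107, 109, 103, 94, 88, 84, 80, 56, 31, 27, 26, 21, 25, 23])]
```

View pics/rod3.png

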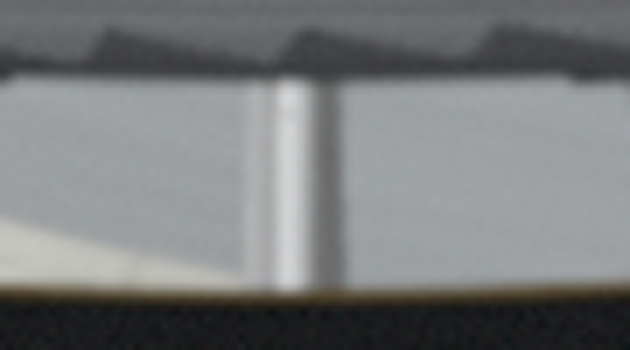

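The strip in the crop is the rod at full-image u≈250–264, centred at about 257. Its offset from the prediction matches the union's, so that is likely wrist-camera bias. I'll fit the in-hand pose from the edge points.

```bash
cat >> fit.py <<'E'
# object points (union frame: x=tool x, y=tool y(bore), z=tool z)
r=.0145;h=.0175;k=.00725
ob=np.array([[-r,-.035,0],[r,-.035,0],[0,-.035,r],[0,-.035,-r],[0,-.025,-r],[-h,-.025,k],[h,-.025,k],[-h,-.025,-k],[h,-.025,-k]])
px=np.array([[229.8,185],[281.8,185],[256,179],[256,188.8],[256,208],[225.7,198],[286.5,198],[223.8,204.5],[288.3,204.5]])
wt=np.array([[1,0],[1,0],[0,1],[0,1],[0,1],[1,.5],[1,.5],[1,0],[1,0]])
M=lambda t,p,yw:P+Rt.apply(R.from_rotvec([p,0,yw]).apply(ob)+t)
f=lambda x:((wp(M(x[:3],x[3],x[4]))-px)*wt).ravel()
x0=[0,0,-.0125,0,0]
print('pred0',f(x0).reshape(-1,2))
q=least_squares(f,x0);print('fit',q.x,'res',q.fun.reshape(-1,2))
q=least_squares(lambda x:f(np.r_[x,0,0]),x0[:3]);print('fit no rot',q.x,'res',q.fun.reshape(-1,2))
gg=np.load('geo.npz');print('rod',wp(gg['B']+.1*gg['d']))
E
python3 fit.py w3 | sed -n '/pred0/,$p'
```

```text
pred0 [[-2.8194 -0.    ]
 [-1.0149 -0.    ]
 [-0.     -3.0268]
 [-0.     -2.4991]
 [-0.     -2.0462]
 [-2.358  -1.2487]
 [-1.8386 -1.2298]
 [-3.4056 -0.    ]
 [-1.0715 -0.    ]]
fit [ 0.0014  0.0023 -0.009  -0.0136 -0.0083] res [[-0.1041 -0.    ]
 [ 0.2801 -0.    ]
 [-0.     -0.0023]
 [-0.      0.0354]
 [ 0.     -0.0431]
 [ 0.4292  0.1209]
 [-0.5598 -0.1006]
 [-0.3053  0.    ]
 [ 0.2539 -0.    ]]
fit no rot [ 0.0011  0.0023 -0.0084] res [[ 0.0125 -0.    ]
 [ 0.3628 -0.    ]
 [-0.     -0.4006]
 [-0.      0.3185]
 [-0.      0.1441]
 [ 0.4172 -0.153 ]
 [-0.6451 -0.1348]
 [-0.3049 -0.    ]
 [ 0.1486 -0.    ]]
rod [254.0131 306.8677]
```

{"api": "jog_arm", "payload": {"moves": [-0.001,-0.002,0,0.001,0,0,0,0,0,0,0,0,0,0,0,0,0,0,0,0,0,0,0,0,0,0,0,0,0,0,0,0,0,0,0]}}

```text
t: 9.2
position: [0.5701, 0.1236, 0.2264]
tcp_rot: [0.57, 0.815, 0.085, 0.06]
ft_force: [0.9, 0.2, -1.3]
grip_width: 0.382
```

```bash
python3 tgt.py 1 0 .001 -.0118; python3 - <<'E'
from h import *
g=np.load('geo.npz')
a=snap('scene','s4');c=snap('wrist','w4');im=a['image']
t0=load('scene')['image'];t1=im
for n,q in(('F',g['F']),('L',g['L']),('near end',g['F']+.035*g['d'])):print(n,proj(a,q))
u=cv2.resize(im[130:220,140:340],(800,360),interpolation=cv2.INTER_CUBIC)
for q in (g['L'],g['F'],g['F']+.035*g['d']):
    p=(np.array(proj(a,q))-[140,130]+.5)*4;cv2.drawMarker(u,tuple(int(v) for v in p),(0,255,0),0,10)
cv2.imwrite('pics/fin.png',u)
E
```

```text
target [0.5696 0.1239 0.2274] [0.57   0.8151 0.0851 0.0595]
now 9.2 [0.5701 0.1236 0.2264] rot left deg [-0.0044  0.0334  0.0041] F [ 0.8774  0.2207 -1.2544] w 0.3818453836249928 q [-0.0375  0.0049  1.7504  0.0835  1.1942 -1.9818]
[0.0004, -0.0002, -0.001] [-0.0, 0.001, 0.0]
F (np.float64(275.8668555787909), np.float64(158.87052575035995))
L (np.float64(307.33189125803324), np.float64(168.95767208070654))
near end (np.float64(284.83126527991897), np.float64(161.7443604836894))
```

View pics/fin.png

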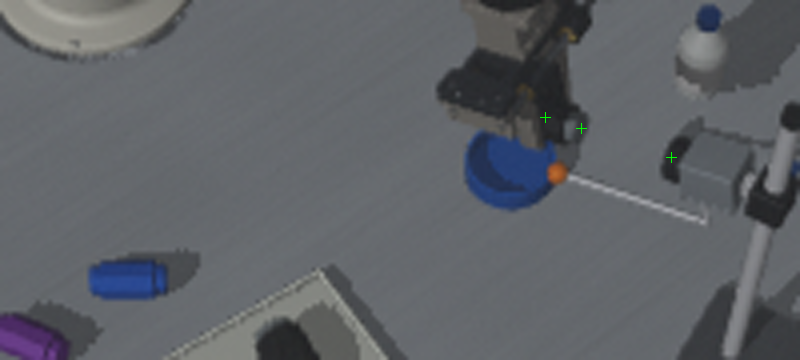

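The spigot end sits on its predicted mark (about (284,161) in the full image), the lens mark falls on the barrel, and the arm is still.

```bash
python3 -c "
from plan import *
s=ctrl.sense();print(s['joint_velocities'],s['grip_width'],s['position']);print(ctrl.finish_job())"
```

```text
[ 0.0002  0.      0.0004 -0.0004 -0.0012 -0.0004] 0.37517319715243097 [0.5701 0.1236 0.2264]
the job is handed in; nothing more can be done
None
```

I picked the middle union out of the tray and handed the job in with the arm still holding it at the camera's focus point. It took about 9.3 s of the 34 s allowed.

**Target:** I worked out the focus point from the orange ball and the rod seen in two views. It came to (0.568, 0.123, 0.239), with the camera tilted 0.208 rad and facing a yaw of 0.350 rad.

**Last checks:**
- **Pose:** the arm was about 1 mm and under 0.1° from the target. It was still, with the grip at about 35 mm, which is the union's width.
- **Scene view:** the spigot end lay within about 1 px (roughly 3 mm) of where it was predicted.
- **Other items:** in the parts of the last pictures I viewed, nothing else looked disturbed.

**What disagreed:** a fit from the wrist camera, made before the last small correction, put the union 1 to 4 mm from where I assumed it sits in the hand, and tilted by less than 1°. The rod showed a similar sideways offset, so I took this as mostly wrist-camera calibration error and corrected only about 1 mm of it. I did not confirm the camera's tilt a second way.

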